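# Load the label rolls on the spindle rail in order of width

## Robot

A 7-joint arm with a two-finger parallel gripper is mounted at the origin on the work surface. World frame = base frame: x ahead of the robot, y to its left, z up, the work surface at z = 0. Lengths are in m, angles in rad, forces in N, time in s.
With the tool pointing down it reaches from about 0.4 to 0.85 m from the base axis. Payload 4.5 kg.
Tool frame: the origin (TCP) lies on the centre line of the jaws, within the pads' length; the fingertips stand 14 mm ahead of it and the grasp point (between the pads) lies 5 mm behind it; z points along the fingers, y is the line along which they close (so a half turn about z gives the same grasp; the last joint's range is limited). The gripper opens to 85 mm and grips with 20 to 120 N. Pads are 22 mm wide; open, the fingers measure 114 mm over their backs; the gripper's body (76 mm by 85 mm) begins 54 mm behind the grasp point. The pads swing forward as they close: fully open they stand 13 mm farther back than shut.
Start: joints at [1.29, 0.689, -0.195, 1.565, 0.157, 0.902, -0.215], TCP at [0.194, -0.594, 0.245] pointing down, gripper open.
Joint ranges: [-3.01, 3.01], [-0.46, 2.08], [-1.47, 1.51], [0.13, 2.56], [-1, 4.14], [0.04, 2.09], [-2.66, 2.66]. Speed limits (rad/s): [2.57, 2.57, 3.14, 3.14, 3.14, 3.14, 3.14].

## Interface

Orientations are given as a unit quaternion [x, y, z, w].
In Python, from bench import r, cams gives the robot as it stands. The module is installed in compiled form; this text tells all that it offers.
- The arm moves only by the shell command python3 -m jog 'ROWS' [OPENING] [FORCE]. ROWS is JSON, a list of rows, each a list of 2 entries, a list of its own where there are three numbers: the shift along the world's x, y, z scaled (see below), then the turn about the world's z scaled (see below). In form: [[[x, y, z], yaw], ...]. A call has 1 to 5 rows; each row shifts and turns the commanded pose from where the row before left it; what a row does not reach is not made up. The controller multiplies each number of a shift by 0.02 m and each number of a turn by 45 degrees. A row lasts 1/12 s, in which the tool goes at most 41.7 mm and 7.16 degrees, less where a joint would pass 70% of its speed; a pose out of reach is approached as far as the arm can. A call with a number of a shift or a turn outside -1 to 1 is refused whole. A call with a gripper value outside its range is refused whole. OPENING is the opening, from -1 (shut) to 1 (fully open), set as the call begins (- or left out, the last holds). The fingers move at their own pace and stop on an object; FORCE is the grip in N (left out, the last holds). Time passes only in rows, so rows that do not move let the fingers close. It gives the time, the measured TCP pose, the force, the opening and the grip force at its end, in the units of the state.
- r.get_obs(): the state, without advancing time (a new reading comes with each control period).
- cams.read_camera(name): name is "scene" or "top"; returns (picture, depth): 400x640x3 uint8, red, green, blue; 400x640 float32, m along the optical axis (not along the pixel's ray), 0 where there is no reading.
- cams.camera_params(name): a dict with "fx", "fy", "cx", "cy" (pixels), "xyz" and "orientation" of the camera in the world. Camera axes: x right, y down, z forward; pixel columns grow to the right and rows downward; lengths in m; the calibration is good to about 2 mm. A picture is of the moment at which its call begins. camera_params takes no time and is no camera call.
- r.hand_in(): hands the job in; it is judged then, once.
The state is a dict: "clock": time; "qpos": joint angles; "qd": joint speeds; "tau": joint torques, N m; "tool_pos": TCP position; "orientation": TCP orientation; "contact_force": force on the tool from outside, world axes, zero at the start; "wrist_torque": the same for the moment, N m; "gripper_width": finger opening in m; "grasp_force": force on a finger pad.
Only numpy, scipy, OpenCV 4.12 (cv2) and the standard library are available. Lean on these libraries where they do the work, as an engineer would, in place of code of your own. Each camera call takes 0.05 s, during which the arm holds its last target. There are 200 camera calls.

## Task

Put the four label rolls on the four spindles of the bench rail, one on each, in order of label width: the narrowest (lowest) roll on the spindle nearest the label printer, then wider and wider along the row to the widest (tallest) on the spindle farthest from the printer. Each roll must sit fully down on its spindle's flange, released and still, and the printer and the tape dispenser must stay where they are.

Things in the scene. Friction and masses are not known exactly. Their poses are not given: they have to be found in the camera images.
- roll_white: roll of blank white labels, the narrowest of the four, 25 mm wide, standing on end on the bench, so its label width is its height: 25 mm tall, 56 mm outer diameter, brown cardboard core with a 26 mm through hole. Origin: centre of the lower end; z is the roll's axis, up; x and y directions are arbitrary. Rigid; under 0.25 kg; can be gripped across the outer diameter.
- roll_yellow: roll of blank yellow labels, second narrowest of the four, 50 mm wide, standing on end on the bench, so its label width is its height: 50 mm tall, 56 mm outer diameter, brown cardboard core with a 26 mm through hole. Origin: centre of the lower end; z is the roll's axis, up; x and y directions are arbitrary. Rigid; under 0.25 kg; can be gripped across the outer diameter.
- roll_green: roll of blank green labels, second widest of the four, 75 mm wide, standing on end on the bench, so its label width is its height: 75 mm tall, 56 mm outer diameter, brown cardboard core with a 26 mm through hole. Origin: centre of the lower end; z is the roll's axis, up; x and y directions are arbitrary. Rigid; under 0.25 kg; can be gripped across the outer diameter.
- roll_blue: roll of blank blue labels, the widest of the four, 100 mm wide, standing on end on the bench, so its label width is its height: 100 mm tall, 56 mm outer diameter, brown cardboard core with a 26 mm through hole. Origin: centre of the lower end; z is the roll's axis, up; x and y directions are arbitrary. Rigid; under 0.25 kg; can be gripped across the outer diameter.
- spindle_a: one of four identical fixed spindles, in a row 80 to 96 mm apart on a fixed aluminium rail (20 mm high, 60 mm across, 0.40 m long): black flange 54 mm in diameter, 6 mm thick, with a 12 mm steel pin rising 40 mm above it. Letters do not follow the row's order. Origin: pin axis, underside of flange, on the rail's top; z up. A seated roll's lower end is 6 mm above it.
- spindle_b: one of four identical fixed spindles, in a row 80 to 96 mm apart on a fixed aluminium rail (20 mm high, 60 mm across, 0.40 m long): black flange 54 mm in diameter, 6 mm thick, with a 12 mm steel pin rising 40 mm above it. Letters do not follow the row's order. Origin: pin axis, underside of flange, on the rail's top; z up. A seated roll's lower end is 6 mm above it.
- spindle_c: one of four identical fixed spindles, in a row 80 to 96 mm apart on a fixed aluminium rail (20 mm high, 60 mm across, 0.40 m long): black flange 54 mm in diameter, 6 mm thick, with a 12 mm steel pin rising 40 mm above it. Letters do not follow the row's order. Origin: pin axis, underside of flange, on the rail's top; z up. A seated roll's lower end is 6 mm above it.
- spindle_d: one of four identical fixed spindles, in a row 80 to 96 mm apart on a fixed aluminium rail (20 mm high, 60 mm across, 0.40 m long): black flange 54 mm in diameter, 6 mm thick, with a 12 mm steel pin rising 40 mm above it. Letters do not follow the row's order. Origin: pin axis, underside of flange, on the rail's top; z up. A seated roll's lower end is 6 mm above it.
- printer: grey and black desktop label printer beside one end of the row (either end), set slightly back from it: 185 mm deep (x), 150 mm wide (y), 138 mm tall, 1.6 kg, loose on the bench; it stays where it is. Origin: centre of its underside; x points from its label slot to its rear, z up.
- tape_dispenser: red weighted bench tape dispenser with a brown tape roll, beside the other end of the row: 175 mm deep (x), 70 mm wide (y), 114 mm tall, 1.1 kg, loose on the bench; it stays where it is. Origin: centre of its underside; x points from its cutter to its tape roll, z up.
Not all that is in view belongs to the job. What is shaped like the roll_yellow but red is not meant.

How it is judged:
By the outcome, as a careful person would: the job done as asked, in the order asked, and still so for the second after the job is handed in, with the robot touching nothing.
It also fails if it takes over 93 s, if anything falls off the work surface, if the arm or the gripper's body presses on something with over 40 N, if the wrist force passes 120 N, or if a joint passes its speed limit or range.

## Working session

There is one attempt and no reset: what is moved stays moved. The work goes in short steps, Python scripts to look and compute and a shell command to move; the robot and the scene stay as the last step left them, time stands still between calls to the robot, and variables do not carry over. Pictures are saved under pics/ and viewed, at most 14 in all, crops included, and the job is handed in when it is done.

```bash
mkdir -p pics
cat > h.py <<'E'
import numpy as np, cv2
from bench import r, cams
from scipy.spatial.transform import Rotation as R
def shot(n, save=None):
    im,d=cams.read_camera(n); 
    if save: cv2.imwrite(f'pics/{save}.png',im[:,:,::-1])
    return im,d
def cloud(n,d):
    p=cams.camera_params(n); v,u=np.mgrid[:400,:640]
    c=np.stack([(u-p['cx'])/p['fx']*d,(v-p['cy'])/p['fy']*d,d],-1)
    return c@R.from_quat(p['orientation']).as_matrix().T+np.array(p['xyz'])
E
python3 - <<'E'
from h import *
for n in('scene','top'):
    im,d=shot(n,n+'0'); np.savez(n+'0.npz',im=im,d=d); print(n,cams.camera_params(n))
print(r.get_obs())
E
```

```text
scene {'fx': 495.0386451667703, 'fy': 495.0386451667703, 'cx': 315.95696725149816, 'cy': 198.75767884069543, 'xyz': array([ 0.9696429 , -0.42580497,  1.06399262]), 'orientation': array([ 0.88109883,  0.38164785, -0.10735348, -0.25784686])}
top {'fx': 417.14948331675544, 'fy': 417.14948331675544, 'cx': 315.1069101233486, 'cy': 205.9458723214392, 'xyz': array([0.31336456, 0.00852356, 0.95477163]), 'orientation': array([ 0.7060201 , -0.69921505,  0.08117377, -0.077748  ])}
{'clock': 0.1, 'qpos': array([ 1.2897921 ,  0.6899161 , -0.19456027,  1.56623036,  0.15731009,
        0.9024681 , -0.21508439]), 'qd': array([-0.00051206, -0.00381211,  0.00173422, -0.00290078, -0.00102939,
        0.00161912, -0.00072396]), 'tau': array([-4.22476296e-03, -5.40606308e+01, -1.27109449e+00, -1.58986616e+01,
        9.51616414e-03,  4.47228362e-03, -1.73009703e-06]), 'tool_pos': array([ 0.19333   , -0.59377344,  0.24455783]), 'orientation': array([ 9.87627480e-01,  1.56816128e-01, -1.74191228e-04, -7.95005222e-04]), 'contact_force': array([ 1.59042909,  0.20330969, -0.40222775]), 'wrist_torque': array([ 0.00947007, -0.00560268, -0.08077541]), 'grasp_force': 0.0, 'gripper_width': 0.08521427459543146}
```

View pics/scene0.png

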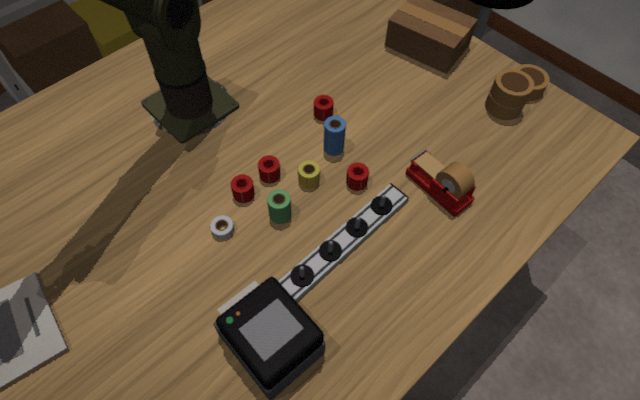

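View pics/top0.png

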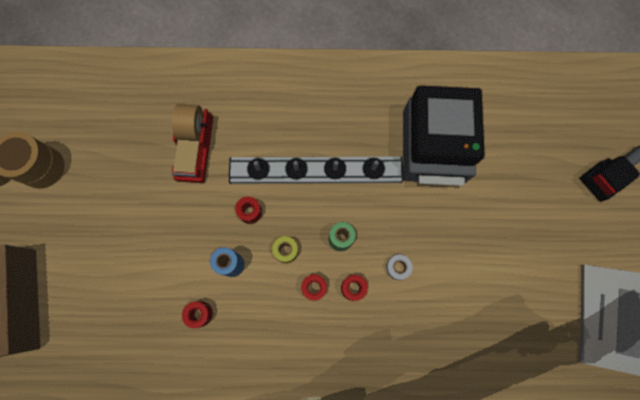

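The scene view shows white (222,228), green (280,207), yellow (309,175), blue (334,135) and four red decoys. The rail's spindles run from (302,274) beside the printer to (381,204) beside the dispenser. In the top view the spindles are at (374,168), (335,168), (296,168) and (258,168), with the printer on the right (-y).

```bash
cat > m.py <<'E'
from h import *
seeds={'scene':dict(white=(222,228),green=(280,207),yellow=(309,175),blue=(334,135),red1=(357,177),red2=(323,108),red3=(269,169),red4=(243,189)),
'top':dict(white=(400,267),green=(342,236),yellow=(285,249),blue=(226,261),red1=(248,210),red2=(196,314),red3=(314,287),red4=(355,288))}
sp={'scene':[(302,274),(331,250),(357,226),(381,204)],'top':[(374,168),(335,168),(296,168),(258,168)]}
def circ(P):
    # algebraic least-squares circle on the hull
    h=cv2.convexHull(P.astype(np.float32))[:,0]; c,rad=cv2.minEnclosingCircle(h); return np.array(c),rad
if __name__=='__main__':
  for n in('scene','top'):
    z=np.load(n+'0.npz'); C=cloud(n,z['d']); ok=z['d']>0
    v,u=np.mgrid[:400,:640]
    print(n,'table z',np.median(C[300:330,60:160,2]) if n=='top' else np.median(C[250:300,100:180,2]))
    for k,(a,b) in seeds[n].items():
        m=ok&(np.hypot(u-a,v-b)<20)&(C[...,2]>.012); P=C[m]; zt=np.percentile(P[:,2],95)
        T=P[P[:,2]>zt-.005]
        # discard neighbours: keep points within 40mm of the median
        T=T[np.hypot(*(T[:,:2]-np.median(T[:,:2],0)).T)<.04]
        c,rad=circ(T[:,:2]); print(k,'top z %.4f'%zt,'xy',c.round(4),'mean',T[:,:2].mean(0).round(4),'rad %.4f'%rad,len(T))
    for a,b in sp[n]:
        m=ok&(np.hypot(u-a,v-b)<18); F=C[m&(abs(C[...,2]-.026)<.003)&(z['im'].max(-1)<70)]; p=C[m&(C[...,2]>.05)]
        c,rad=circ(F[:,:2]); print('spindle',c.round(4),'mean',F[:,:2].mean(0).round(4),'rad %.4f'%rad,'fz %.4f'%np.median(F[:,2]),len(F),'pin',p.mean(0).round(4) if len(p) else None, p[:,2].max() if len(p) else '', len(p))
E
python3 m.py
```

```text
scene table z -0.0014214386399812318
white top z 0.0267 xy [ 0.3909 -0.1851] mean [ 0.3925 -0.185 ] rad 0.0288 255
green top z 0.0762 xy [ 0.4549 -0.054 ] mean [ 0.4557 -0.0541] rad 0.0287 263
yellow top z 0.0510 xy [0.4247 0.0691] mean [0.4257 0.069 ] rad 0.0290 225
blue top z 0.1004 xy [0.3947 0.1897] mean [0.3943 0.1898] rad 0.0279 231
red1 top z 0.0512 xy [0.5172 0.1568] mean [0.5157 0.1543] rad 0.0298 230
red2 top z 0.0996 xy [0.3859 0.1909] mean [0.3801 0.1913] rad 0.0252 111
red3 top z 0.0512 xy [0.3434 0.0041] mean [0.345  0.0048] rad 0.0295 224
red4 top z 0.0512 xy [ 0.3446 -0.082 ] mean [ 0.3449 -0.0821] rad 0.0289 229
spindle [ 0.6173 -0.1273] mean [ 0.6222 -0.1324] rad 0.0313 fz 0.0253 275 pin [ 0.6214 -0.1325  0.0607] 0.06669119309575278 31
spindle [ 0.6142 -0.0358] mean [ 0.6213 -0.0429] rad 0.0333 fz 0.0252 237 pin [ 0.6202 -0.0424  0.0605] 0.06860370210020572 30
spindle [0.6151 0.0599] mean [0.6192 0.0466] rad 0.0376 fz 0.0253 235 pin [0.6182 0.048  0.0607] 0.06679765510954416 27
spindle [0.6139 0.132 ] mean [0.6188 0.1347] rad 0.0326 fz 0.0250 193 pin [0.6165 0.1368 
[... 458 characters left out ...]
16 xy [0.2858 0.2559] mean [0.2854 0.2555] rad 0.0279 424
red3 top z 0.0518 xy [0.3448 0.0061] mean [0.3441 0.0063] rad 0.0280 394
red4 top z 0.0522 xy [ 0.3449 -0.0818] mean [ 0.3445 -0.082 ] rad 0.0280 388
spindle [ 0.6194 -0.132 ] mean [ 0.618  -0.1296] rad 0.0285 fz 0.0258 288 pin [ 0.6191 -0.1305  0.0612] 0.06616838362345168 31
spindle [ 0.618  -0.0406] mean [ 0.616  -0.0396] rad 0.0272 fz 0.0258 302 pin [ 0.6174 -0.041   0.0622] 0.06910352030536326 31
spindle [0.6164 0.0488] mean [0.6153 0.0501] rad 0.0267 fz 0.0258 296 pin [0.616  0.0491 0.0616] 0.0695831410188621 28
spindle [0.6158 0.1384] mean [0.6136 0.1387] rad 0.0265 fz 0.0257 289 pin [0.6147 0.1378 0.061 ] 0.06782934024451337 30
```

```bash
python3 - <<'E'
from h import *
for n in('scene','top'):
    z=np.load(n+'0.npz'); C=cloud(n,z['d']); ok=z['d']>0
    for lo,hi in((.03,.07),(.07,.12),(.12,.2)):
        for nm,yr in(('printer',(-.45,-.15)),('tape',(.2,.38))):
            m=ok&(C[...,2]>lo)&(C[...,2]<hi)&(C[...,0]>.5)&(C[...,0]<.85)&(C[...,1]>yr[0])&(C[...,1]<yr[1])
            P=C[m]
            if len(P)>10: print(n,nm,lo,len(P),np.percentile(P,1,0).round(3),np.percentile(P,99,0).round(3))
E
Y='[[0,0,0],0]'
python3 -m jog '[[[0.5,1,0],0.15],[[0.5,1,0],0.15],[[0.5,1,0],0.15],[[0.5,1,0],0.15],[[0.5,1,0],0.15]]' 1 40
python3 -m jog '[[[0.5,1,0],0.15],[[0.5,1,0],0.15],[[0.5,1,0],0.15],[[0.5,1,0],0.15],[[0.5,1,0],0.15]]'
```

```text
scene printer 0.03 746 [ 0.57  -0.357  0.031] [ 0.778 -0.215  0.07 ]
scene tape 0.03 1008 [0.588 0.256 0.03 ] [0.75  0.325 0.068]
scene printer 0.07 723 [ 0.595 -0.356  0.07 ] [ 0.777 -0.214  0.119]
scene tape 0.07 830 [0.67  0.267 0.071] [0.747 0.318 0.115]
scene printer 0.12 6419 [ 0.613 -0.352  0.125] [ 0.774 -0.21   0.14 ]
top printer 0.03 807 [ 0.571 -0.343  0.031] [ 0.768 -0.202  0.07 ]
top tape 0.03 1232 [0.588 0.257 0.031] [0.743 0.328 0.069]
top printer 0.07 1444 [ 0.59  -0.347  0.071] [ 0.765 -0.203  0.119]
top tape 0.07 940 [0.668 0.268 0.071] [0.741 0.319 0.115]
top printer 0.12 5015 [ 0.609 -0.349  0.123] [ 0.77  -0.207  0.141]
clock: 0.52
tool_pos: [0.2437, -0.4931, 0.245]
orientation: [0.898, 0.439, -0.0, -0.0]
contact_force: [0.6, -0.1, 0.5]
gripper_width: 0.0852
grasp_force: 0.0
clock: 0.93
tool_pos: [0.2936, -0.3932, 0.2451]
orientation: [0.732, 0.681, -0.0, -0.0]
contact_force: [-0.7, -0.5, -0.3]
gripper_width: 0.0852
grasp_force: 0.0
```

```bash
python3 -m jog '[[[0.5,1,0],0.093],[[0.5,1,0],0],[[0.5,1,0],0],[[0.5,1,0],0],[[0.5,1,-0.5],0]]' >/dev/null
python3 -m jog '[[[0.5,1,-1],0],[[0.5,1,-1],0],[[0.5,1,-1],0],[[0.5,1,-1],0],[[0.4,1,-1],0]]' >/dev/null
python3 -m jog '[[[0,0.41,-1],0],[[0,0,-1],0],[[0,0,-0.25],0],[[0,0,0],0]]'; python3 -c "
from bench import r;o=r.get_obs();print(o['tool_pos'],o['orientation'],o['qpos'])"
```

```text
clock: 2.1
tool_pos: [0.3908, -0.1858, 0.0892]
orientation: [0.708, 0.706, -0.001, -0.001]
contact_force: [0.0, 0.3, 0.9]
gripper_width: 0.0851
grasp_force: 0.0
[ 0.39080985 -0.18580489  0.08923991] [ 0.70849625  0.70571282 -0.00106539 -0.00116023] [ 0.42918079  0.76888457 -0.14899289  2.25389144  0.68884905  0.16446895
 -0.36472539]
```

```bash
python3 -m jog '[[[0,0,-1],0],[[0,0,-1],0],[[0,0,-1],0],[[0,0,-0.7],0],[[0,0,0],0]]' 
python3 -m jog '[[[0,0,0],0],[[0,0,0],0],[[0,0,0],0],[[0,0,0],0],[[0,0,0],0]]' -1 40
```

```text
clock: 2.52
tool_pos: [0.3946, -0.1898, 0.0437]
orientation: [0.709, 0.705, -0.002, 0.0]
contact_force: [0.2, 0.8, 0.0]
gripper_width: 0.0853
grasp_force: 0.0
clock: 2.93
tool_pos: [0.3942, -0.1889, 0.044]
orientation: [0.709, 0.705, -0.002, -0.0]
contact_force: [0.1, -0.1, -0.3]
gripper_width: 0.0256
grasp_force: 0.0
```

```bash
python3 -c "
from h import *
im,d=shot('scene'); cv2.imwrite('pics/w1.png',cv2.resize(im[150:300,120:320,::-1],None,fx=3,fy=3)); o=r.get_obs();print(o['clock'],o['gripper_width'],o['grasp_force'],o['tool_pos'],o['contact_force'])"
```

```text
2.9833 0.017528356383088157 0.0 [ 0.39415871 -0.18881826  0.04386254] [-0.14913115  0.3843703   0.37150881]
```

```bash
python3 -m jog '[[[0,0,0.5],0],[[0,0,0],0],[[0,0,0],0]]' 1 40; python3 -c "
from bench import r;print(r.get_obs()['qpos'].round(3))"
```

```text
clock: 3.23
tool_pos: [0.3943, -0.1887, 0.0538]
orientation: [0.709, 0.705, -0.001, -0.0]
contact_force: [0.3, -0.7, 0.8]
gripper_width: 0.0535
grasp_force: 0.0
[ 0.448  0.851 -0.175  2.252  1.229  0.142 -0.9  ]
```

```bash
S='import json;from bench import r;o=r.get_obs();print(o["clock"],o["tool_pos"].round(4),o["qpos"].round(3),o["contact_force"].round(1))'
python3 -m jog '[[[-0.07,0.1,-0.2],0],[[-0.07,0.09,-0.2],0],[[0,0,-0.2],0],[[0,0,-0.2],0],[[0,0,0],0]]'>/dev/null; python3 -c "$S"
python3 -m jog '[[[0,0,-0.2],0],[[0,0,-0.2],0],[[0,0,-0.2],0],[[0,0,-0.2],0],[[0,0,0],0]]'>/dev/null; python3 -c "$S"
```

```text
3.65 [ 0.3907 -0.1849  0.0368] [ 0.417  0.889 -0.137  2.267  1.621  0.11  -1.295] [ 0.   0.2 -0.6]
4.0667 [ 0.3907 -0.185   0.0209] [ 0.488  0.931 -0.251  2.264  1.729  0.206 -1.402] [ 0.6 -0.4 -0.8]
```

```bash
S='import json;from bench import r;o=r.get_obs();print(o["clock"],o["tool_pos"].round(4),o["qpos"].round(3),o["contact_force"].round(1),o["gripper_width"],o["grasp_force"])'
python3 -m jog '[[[0.04,0,-0.15],0],[[0,0,-0.15],0],[[0,0,0],0]]'>/dev/null; python3 -c "$S"
python3 -m jog '[[[0,0,0],0],[[0,0,0],0],[[0,0,0],0],[[0,0,0],0]]' -1 40 >/dev/null; python3 -c "$S"
python3 -m jog '[[[0,0,0.25],0],[[0,0,0.25],0],[[0,0,0.25],0],[[0,0,0.25],0],[[0,0,0.25],0]]'>/dev/null; python3 -c "$S"
python3 -m jog '[[[0,0,0.25],0],[[0,0,0.25],0],[[0,0,0.5],0],[[0,0,0.5],0],[[0,0,0.5],0]]'>/dev/null; python3 -c "$S"
```

```text
4.3167 [ 0.392  -0.1849  0.0152] [ 0.502  0.946 -0.275  2.26   1.755  0.23  -1.427] [-0.5  0.4 -0.4] 0.08537740363985179 0.0
4.65 [ 0.3921 -0.1849  0.0162] [ 0.501  0.943 -0.275  2.261  1.754  0.229 -1.426] [-0.6 -0.1  5.1] 0.05475458905839443 41.314108930528164
5.0667 [ 0.3921 -0.1849  0.041 ] [ 0.405  0.879 -0.118  2.266  1.544  0.094 -1.219] [ 0.2 -0.7 -0.6] 0.05520302281699069 42.33058009296656
5.4833 [ 0.3918 -0.1848  0.0812] [ 0.542  0.8   -0.34   2.25   1.108  0.274 -0.798] [ 0.7 -0.5 -0.9] 0.054919733363368015 42.34539795666933
```

```bash
S='import json;from bench import r;o=r.get_obs();print(o["clock"],o["tool_pos"].round(4),o["qpos"].round(3),o["contact_force"].round(1),o["gripper_width"],o["orientation"].round(3))'
python3 -m jog '[[[0.5,0,0.5],0],[[0.8,0.2,0.5],0],[[0.95,0.2,0.2],0],[[0.95,0.2,0],0],[[0.95,0.2,0],0]]'>/dev/null; python3 -c "$S"
python3 -m jog '[[[0.95,0.3,0],0],[[0.95,0.3,0],0],[[0.95,0.3,0],0],[[0.95,0.3,0],0],[[0.95,0.3,0],0]]'>/dev/null; python3 -c "$S"
python3 -m jog '[[[0.95,0.25,0],0],[[0.95,0.25,0],0],[[0.55,0,0],0],[[0,0,0],0],[[0,0,0],0]]'>/dev/null; python3 -c "$S"
```

```text
5.9 [ 0.4757 -0.169   0.1052] [ 0.58   0.82  -0.552  2.026  0.848  0.542 -0.595] [ 0.4  0.2 -0.9] 0.05480251485793945 [ 0.709  0.705 -0.002 -0.   ]
6.3167 [ 0.5704 -0.1387  0.1045] [ 0.497  0.9   -0.607  1.776  0.753  0.718 -0.532] [ 0.3 -0.2 -0.4] 0.05519366047351437 [ 0.709  0.705 -0.003 -0.001]
6.7333 [ 0.6184 -0.1289  0.1042] [ 0.459  0.947 -0.623  1.633  0.719  0.809 -0.489] [-0.9 -0.7 -1. ] 0.05472315276212398 [ 0.709  0.705 -0.003 -0.001]
```

```bash
S='import json;from bench import r;o=r.get_obs();print(o["clock"],o["tool_pos"].round(4),o["contact_force"].round(1),o["gripper_width"],o["grasp_force"])'
python3 -m jog '[[[0.06,-0.13,-0.4],0],[[0,0,-0.7],0],[[0,0,-0.7],0],[[0,0,-0.4],0],[[0,0,-0.3],0]]'>/dev/null; python3 -c "$S"
python3 -m jog '[[[0,0,-0.3],0],[[0,0,-0.2],0],[[0,0,0],0],[[0,0,0],0]]'>/dev/null; python3 -c "$S"
```

```text
7.15 [ 0.6186 -0.1317  0.0523] [-0.8 -0.1  0.4] 0.054751687250028415 42.36810280010104
7.4833 [ 0.6204 -0.1314  0.0446] [-0.2 -0.1 -0.3] 0.05480284283758522 42.36733306199312
```

```bash
S='import json;from bench import r;o=r.get_obs();print(o["clock"],o["tool_pos"].round(4),o["qpos"].round(3),o["contact_force"].round(1),o["gripper_width"])'
python3 -m jog '[[[0,0,-0.08],0],[[0,0,0],0]]'>/dev/null; python3 -c "$S"
python3 -m jog '[[[0,0,0],0],[[0,0,0],0],[[0,0,0],0],[[0,0,0],0]]' 1 >/dev/null; python3 -c "$S"
python3 -m jog '[[[0,0,0.5],0],[[0,0,1],0],[[0,0,1],0],[[0,0,1],0],[[-0.5,0.5,0.5],0]]'>/dev/null
python3 -m jog '[[[-1,1,0],0],[[-1,1,0],0],[[-1,1,0],0],[[-1,1,0],0],[[-1,1,0],0]]'>/dev/null; python3 -c "$S"
```

```text
7.65 [ 0.6205 -0.1315  0.0433] [ 0.435  1.031 -0.568  1.643  0.787  0.714 -0.537] [ 0.   0.6 -0.2] 0.054895466338340304
7.9833 [ 0.6204 -0.1316  0.0432] [ 0.435  1.031 -0.568  1.643  0.787  0.715 -0.537] [-0.2 -0.5 -0.4] 0.08518676898703817
8.8167 [ 0.5095 -0.0208  0.1239] [ 0.291  0.792 -0.569  2.001  0.778  0.581 -0.827] [-0.3  1.  -0.5] 0.08574410482926538
```

Run:
```python
from h import *
im,d=shot('scene'); cv2.imwrite('pics/w2.png',cv2.resize(im[100:350,180:440,::-1],None,fx=2.3,fy=2.3))
C=cloud('scene',d); m=(d>0)&(np.hypot(C[...,0]-.62,C[...,1]+.1315)<.035)&(C[...,2]>.04)&(C[...,2]<.06); P=C[m]; print(P.mean(0),np.percentile(P[:,2],[5,50,95]))
```

```text
[ 0.62171025 -0.13279759  0.04887816] [0.04287872 0.04918419 0.05311185]
```

View pics/w2.png

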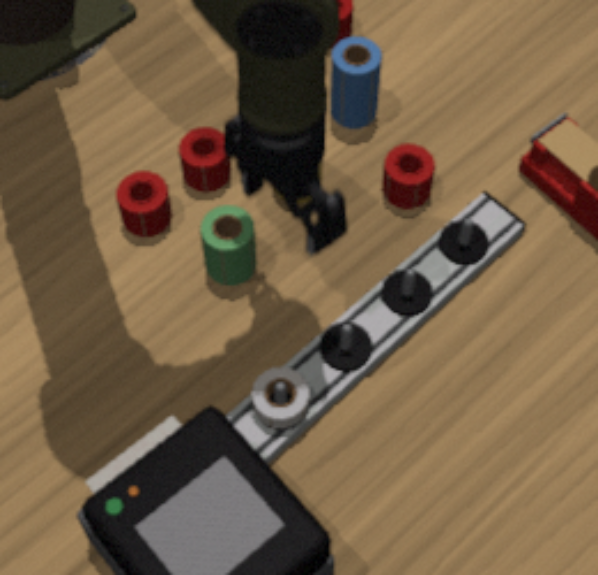

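White is down on the spindle nearest the printer (crop pixel 280,395) and its top is at 0.051, so it is seated. Yellow is next.

```bash
S='import json;from bench import r;o=r.get_obs();print(o["clock"],o["tool_pos"].round(4),o["qpos"].round(3),o["contact_force"].round(1),o["gripper_width"])'
python3 -m jog '[[[-0.8,0.9,0],0],[[-0.9,0.9,0],0],[[-0.9,0.9,0],0],[[-0.8,0.9,0],0],[[-0.8,0.9,-0.4],0]]'>/dev/null; python3 -c "$S"
python3 -m jog '[[[0,0,-0.4],0],[[0,0,-0.4],0],[[0,0,-0.4],0],[[0,0,-0.4],0],[[0,0,0],0]]'>/dev/null; python3 -c "$S"
```

```text
9.2833 [0.4266 0.0695 0.1164] [-0.008  0.729 -0.417  2.235  0.906  0.352 -1.208] [ 0.4  0.8 -0.9] 0.0851688556001677
9.7 [0.4265 0.0688 0.0826] [-0.095  0.791 -0.278  2.253  1.027  0.232 -1.313] [0.1 0.2 0.1] 0.08547615735031967
```

```bash
S='import json;from bench import r;o=r.get_obs();print(o["clock"],o["tool_pos"].round(4),o["qpos"].round(3),o["contact_force"].round(1),o["gripper_width"])'
python3 -m jog '[[[-0.05,0.05,-0.3],0],[[0,0,-0.3],0],[[0,0,-0.3],0],[[0,0,-0.3],0],[[0,0,-0.3],0]]'>/dev/null; python3 -c "$S"
python3 -m jog '[[[0,0,-0.3],0],[[0,0,-0.3],0],[[0,0,-0.3],0],[[0,0,-0.3],0],[[0,0,0],0]]'>/dev/null; python3 -c "$S"
```

```text
10.1167 [0.4262 0.0697 0.0534] [-0.219  0.85  -0.083  2.27   1.192  0.068 -1.47 ] [ 0.6 -0.5  0.1] 0.08546937254844197
10.5333 [0.4264 0.0693 0.0324] [-0.171  0.9   -0.158  2.268  1.694  0.126 -1.971] [-0.  -0.5  0.1] 0.08562690370653456
```

```bash
S='import json;from bench import r;o=r.get_obs();print(o["clock"],o["tool_pos"].round(4),o["qpos"].round(3),o["contact_force"].round(1),o["gripper_width"],o["grasp_force"])'
python3 -m jog '[[[0,0,-0.3],0],[[0,0,0],0]]'>/dev/null; python3 -c "$S"
python3 -m jog '[[[0,0,0],0],[[0,0,0],0],[[0,0,0],0],[[0,0,0],0]]' -1 40 >/dev/null; python3 -c "$S"
python3 -m jog '[[[0,0,0.25],0],[[0,0,0.25],0],[[0,0,0.25],0],[[0,0,0.25],0],[[0,0,0.25],0]]'>/dev/null; python3 -c "$S"
python3 -m jog '[[[0,0,0.25],0],[[0,0,0.3],0],[[0,0,0.4],0],[[0,0,0.5],0],[[0,0,0.5],0]]'>/dev/null; python3 -c "$S"
python3 -m jog '[[[0.5,0,0.5],0],[[0.8,-0.4,0.5],0],[[0.95,-0.5,0.2],0],[[0.95,-0.5,0],0],[[0.95,-0.5,0],0]]'>/dev/null; python3 -c "$S"
```

```text
10.7 [0.4262 0.0692 0.0266] [-0.144  0.915 -0.202  2.267  1.724  0.163 -2.001] [-0.3  0.1  0.3] 0.08531026423267457 0.0
11.0333 [0.4259 0.0693 0.0273] [-0.147  0.913 -0.199  2.268  1.725  0.162 -2.002] [-1.  -0.9  6.6] 0.05614781233704508 41.351944506168365
11.45 [0.4257 0.0698 0.0521] [-0.18   0.854 -0.149  2.267  1.307  0.119 -1.587] [-0.4 -0.6 -1. ] 0.05564890367534751 42.452615797519684
11.8667 [0.4254 0.0692 0.0911] [-0.031  0.782 -0.385  2.248  1.061  0.311 -1.357] [ 0.6 -0.  -1. ] 0.05608224715251861 42.4537467956543
12.2833 [0.5094 0.0306 0.1152] [ 0.204  0.815 -0.596  2.002  0.83   0.59  -0.976] [ 0.3  0.3 -1.3] 0.055948397388347136 42.48565882444382
```

```bash
S='import json;from bench import r;o=r.get_obs();print(o["clock"],o["tool_pos"].round(4),o["contact_force"].round(1),o["gripper_width"],o["grasp_force"])'
python3 -m jog '[[[0.9,-0.6,0],0],[[0.9,-0.6,0],0],[[0.9,-0.6,0],0],[[0.9,-0.6,0],0],[[0.9,-0.6,0],0]]'>/dev/null
python3 -m jog '[[[0.9,-0.6,0],0],[[0,0,0],0],[[0,0,0],0]]'>/dev/null; python3 -c "$S"
```

```text
12.95 [ 0.6168 -0.0417  0.1142] [ 0.3 -0.6 -0.3] 0.05592707840055981 42.55642890930176
```

Descending about 59 mm, slowing near the flange.

```bash
S='import json;from bench import r;o=r.get_obs();print(o["clock"],o["tool_pos"].round(4),o["contact_force"].round(1),o["gripper_width"],o["grasp_force"])'
python3 -m jog '[[[0.08,0,-0.4],0],[[0,0,-0.7],0],[[0,0,-0.7],0],[[0,0,-0.4],0],[[0,0,-0.3],0]]'>/dev/null; python3 -c "$S"
python3 -m jog '[[[0,0,-0.25],0],[[0,0,-0.15],0],[[0,0,0],0],[[0,0,0],0]]'>/dev/null; python3 -c "$S"
```

```text
13.3667 [ 0.6166 -0.0405  0.0623] [-0.4  1.2 -1.3] 0.05598350353993668 42.567791640758514
13.7 [ 0.6184 -0.0406  0.0567] [ 0.4 -0.9 -0.1] 0.05604263741706887 42.566975355148315
```

```bash
S='import json;from bench import r;o=r.get_obs();print(o["clock"],o["tool_pos"].round(4),o["qpos"].round(3),o["contact_force"].round(1),o["gripper_width"])'
python3 -m jog '[[[0,0,-0.12],0],[[0,0,0],0]]'>/dev/null; python3 -c "$S"
python3 -m jog '[[[0,0,0],0],[[0,0,0],0],[[0,0,0],0],[[0,0,0],0]]' 1 >/dev/null; python3 -c "$S"
python3 -m jog '[[[0,0,0.5],0],[[0,0,1],0],[[0,0,1],0],[[0,0,1],0],[[-0.5,0,0.7],0]]'>/dev/null
python3 -m jog '[[[-1,0,0],0],[[-1,0,0],0],[[-1,-0.2,0],0],[[-1,-0.2,0],0],[[-1,-0.2,0],0]]'>/dev/null
python3 -m jog '[[[-1,0,0],0],[[-1,0,0],0],[[-0.6,-0.1,0],0],[[0,0,0],0],[[0,0,0],0]]'>/dev/null; python3 -c "$S"
```

```text
13.8667 [ 0.6183 -0.0408  0.0543] [ 0.314  1.01  -0.605  1.686  0.822  0.724 -0.724] [-0.5 -0.5 -0.9] 0.0556562157902592
14.2 [ 0.6184 -0.0407  0.0543] [ 0.314  1.01  -0.606  1.686  0.822  0.724 -0.724] [-0.   0.5  0.1] 0.08526412676980058
15.45 [ 0.4567 -0.0548  0.1388] [ 0.396  0.735 -0.615  2.133  0.856  0.543 -0.871] [ 0.2  0.1 -0. ] 0.08535261626347095
```

```bash
S='import json;from bench import r;o=r.get_obs();print(o["clock"],o["tool_pos"].round(4),o["qpos"].round(3),o["contact_force"].round(1),o["gripper_width"])'
python3 -m jog '[[[-0.07,0.05,-0.5],0],[[0,0,-0.5],0],[[0,0,-0.5],0],[[0,0,-0.5],0],[[0,0,-0.5],0]]'>/dev/null; python3 -c "$S"
python3 -m jog '[[[0,0,-0.45],0],[[0,0,-0.45],0],[[0,0,-0.45],0],[[0,0,-0.45],0],[[0,0,-0.4],0]]'>/dev/null; python3 -c "$S"
```

```text
15.8667 [ 0.4571 -0.0533  0.0878] [ 0.309  0.815 -0.48   2.166  1.02   0.408 -1.022] [0.4 0.  0.5] 0.08552225020783825
16.2833 [ 0.4571 -0.0533  0.0435] [ 0.216  0.889 -0.329  2.181  1.205  0.275 -1.194] [ 0.3 -0.5 -0.3] 0.0852355372165451
```

Run:
```python
from h import *
for n in('scene','top'):
    im,d=shot(n)
    C=cloud(n,d); m=(d>0)&(np.hypot(C[...,0]-.618,C[...,1]+.041)<.035)&(C[...,2]>.069)&(C[...,2]<.09); P=C[m]; print(n,P.mean(0).round(4),np.percentile(P[:,2],[5,50,95]).round(4),len(P))
```

```text
scene [ 0.6187 -0.0411  0.0744] [0.0708 0.0746 0.0776] 369
top [ 0.6215 -0.0352  0.0754] [0.0721 0.0755 0.0781] 297
```

```bash
S='import json;from bench import r;o=r.get_obs();print(o["clock"],o["tool_pos"].round(4),o["qpos"].round(3),o["contact_force"].round(1),o["gripper_width"],o["grasp_force"])'
python3 -m jog '[[[-0.08,0,0],0],[[0,0,0],0]]' >/dev/null; python3 -c "$S"
python3 -m jog '[[[0,0,0],0],[[0,0,0],0],[[0,0,0],0],[[0,0,0],0],[[0,0,0],0]]' -1 40 >/dev/null; python3 -c "$S"
python3 -m jog '[[[0,0,0.3],0],[[0,0,0.4],0],[[0,0,0.5],0],[[0,0,0.7],0],[[0,0,0.7],0]]'>/dev/null
python3 -m jog '[[[0,0,0.7],0],[[0,0,0.7],0],[[0.5,0.5,0.3],0],[[0.9,0.9,0],0],[[0.9,0.9,0],0]]'>/dev/null; python3 -c "$S"
```

```text
16.55 [ 0.4539 -0.0536  0.0444] [ 0.213  0.886 -0.323  2.189  1.213  0.269 -1.202] [ 0.7 -0.6  0.1] 0.08540825736448883 0.0
16.9667 [ 0.4537 -0.0538  0.0448] [ 0.213  0.885 -0.323  2.19   1.213  0.269 -1.202] [-0.6 -0.2  6. ] 0.05598311305661826 41.438722014427185
17.8 [ 0.4993 -0.0084  0.1308] [ 0.297  0.783 -0.622  2.024  0.815  0.606 -0.9  ] [ 1.  -0.2 -1.8] 0.05626284055628719 42.70371526479721
```

```bash
S='import json;from bench import r;o=r.get_obs();print(o["clock"],o["tool_pos"].round(4),o["contact_force"].round(1),o["gripper_width"],o["grasp_force"])'
python3 -m jog '[[[0.8,0.8,0],0],[[0.9,0.6,0],0],[[0.9,0.5,0],0],[[0.9,0.5,0],0],[[0.9,0.4,0],0]]'>/dev/null
python3 -m jog '[[[0.9,0,0],0],[[0.5,0,0],0],[[0,0,0],0],[[0,0,0],0]]'>/dev/null; python3 -c "$S"
```

```text
18.55 [0.6146 0.0479 0.1297] [ 0.7  0.  -1.7] 0.056039199201747124 42.77231723070145
```

```bash
S='import json;from bench import r;o=r.get_obs();print(o["clock"],o["tool_pos"].round(4),o["contact_force"].round(1),o["gripper_width"],o["grasp_force"])'
python3 -m jog '[[[0.12,0.03,-0.4],0],[[0,0,-0.7],0],[[0,0,-0.7],0],[[0,0,-0.4],0],[[0,0,-0.3],0]]'>/dev/null; python3 -c "$S"
python3 -m jog '[[[0,0,-0.2],0],[[0,0,-0.1],0],[[0,0,0],0],[[0,0,0],0]]'>/dev/null; python3 -c "$S"
```

```text
18.9667 [0.616  0.0484 0.0778] [ 0.3  0.1 -2.1] 0.056157587249591794 42.78246223926544
19.3 [0.6179 0.049  0.0744] [ 0.1  0.2 -1. ] 0.05590139547485277 42.7807742357254
```

```bash
S='import json;from bench import r;o=r.get_obs();print(o["clock"],o["tool_pos"].round(4),o["qpos"].round(3),o["contact_force"].round(1),o["gripper_width"])'
python3 -m jog '[[[0,0,-0.13],0],[[0,0,0],0]]'>/dev/null; python3 -c "$S"
python3 -m jog '[[[0,0,0],0],[[0,0,0],0],[[0,0,0],0],[[0,0,0],0]]' 1 >/dev/null; python3 -c "$S"
python3 -m jog '[[[0,0,0.5],0],[[0,0,0.8],0],[[0,0,1],0],[[0,0,1],0],[[-0.4,0,0.6],0]]'>/dev/null
python3 -m jog '[[[-0.9,0.5,0],0],[[-0.9,0.6,0],0],[[-0.9,0.6,0],0],[[-0.9,0.6,0],0],[[-0.9,0.6,0],0]]'>/dev/null
python3 -m jog '[[[-0.8,0.7,0],0],[[-0.8,0.7,0],0],[[-0.8,0.7,0],0],[[-0.8,0.6,0],0],[[-0.8,0.6,0],0]]'>/dev/null
python3 -m jog '[[[-0.8,0.6,0],0],[[-0.8,0.6,0],0],[[-0.6,0,0],0],[[0,0,0],0]]'>/dev/null; python3 -c "$S"
```

```text
19.4667 [0.6177 0.0489 0.0716] [ 0.173  0.984 -0.612  1.683  0.788  0.745 -0.842] [ 0.   0.5 -1.4] 0.0560682994893224
19.8 [0.6178 0.049  0.0718] [ 0.173  0.984 -0.612  1.682  0.788  0.745 -0.842] [-0.6  0.5  0.1] 0.0851679539313878
21.3833 [0.3925 0.1972 0.1501] [-0.208  0.689 -0.577  2.181  0.801  0.503 -1.412] [-0.1 -0.  -0.3] 0.08540727828980534
```

```bash
S='import json;from bench import r;o=r.get_obs();print(o["clock"],o["tool_pos"].round(4),o["qpos"].round(3),o["contact_force"].round(1),o["gripper_width"])'
python3 -m jog '[[[0.1,-0.35,0],0],[[0,0,-0.4],0],[[0,0,-0.4],0],[[0,0,-0.3],0],[[0,0,0],0]]'>/dev/null; python3 -c "$S"
python3 -m jog '[[[0,0,-0.4],0],[[0,0,-0.4],0],[[0,0,-0.4],0],[[0,0,-0.4],0],[[0,0,0],0]]'>/dev/null; python3 -c "$S"
python3 - <<'E'
from h import *
im,d=shot('top')
C=cloud('top',d); m=(d>0)&(np.hypot(C[...,0]-.617,C[...,1]-.0485)<.035)&(C[...,2]>.09)&(C[...,2]<.15); P=C[m]; print(P.mean(0).round(4),np.percentile(P[:,2],[5,50,95]).round(4),len(P))
cv2.imwrite('pics/t2.png',im[100:350,140:540,::-1].repeat(2,0).repeat(2,1))
E
```

```text
21.8 [0.3979 0.1887 0.1262] [-0.229  0.728 -0.511  2.197  0.874  0.439 -1.461] [-0.1  0.2  0.5] 0.08564533116962787
22.2167 [0.3976 0.1894 0.0945] [-0.298  0.781 -0.406  2.217  0.986  0.341 -1.56 ] [ 1.1  0.9 -0.5] 0.0855584419728887
[0.6165 0.0483 0.0998] [0.0941 0.1003 0.1027] 438
```

View pics/t2.png

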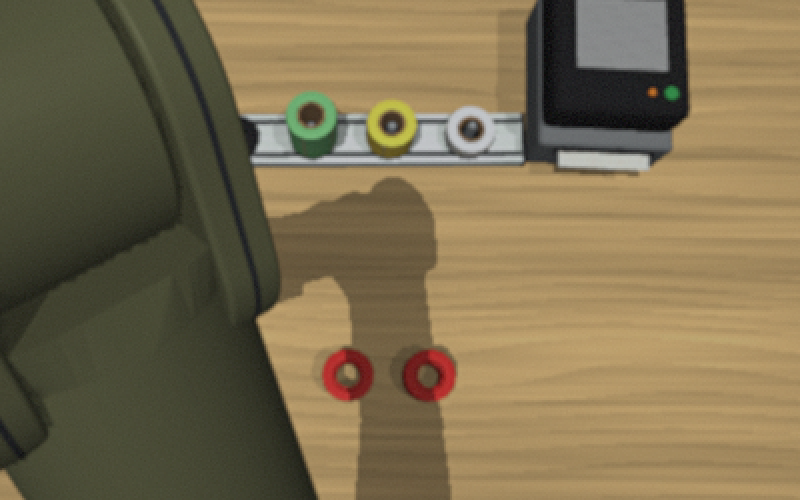

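The crop shows white (470,128), yellow (392,125) and green (312,120) seated in order, with the arm covering the fourth spindle and blue. I'll lower onto blue with a 3 mm x correction and grip it.

```bash
S='import json;from bench import r;o=r.get_obs();print(o["clock"],o["tool_pos"].round(4),o["qpos"].round(3),o["contact_force"].round(1),o["gripper_width"],o["grasp_force"])'
python3 -m jog '[[[-0.15,0.03,-0.4],0],[[0,0,-0.4],0],[[0,0,-0.4],0],[[0,0,-0.3],0],[[0,0,0],0]]'>/dev/null; python3 -c "$S"
python3 -m jog '[[[0,0,0],0],[[0,0,0],0],[[0,0,0],0],[[0,0,0],0],[[0,0,0],0]]' -1 40 >/dev/null; python3 -c "$S"
python3 -m jog '[[[0,0,0.3],0],[[0,0,0.4],0],[[0,0,0.4],0],[[0,0,0.5],0],[[0,0,0.6],0]]'>/dev/null; python3 -c "$S"
python3 -m jog '[[[0,0,0.7],0],[[0,0,0.7],0],[[0,0,0.7],0],[[0,0,0],0]]'>/dev/null; python3 -c "$S"
```

```text
22.6833 [0.3947 0.1904 0.0651] [-0.392  0.831 -0.265  2.239  1.121  0.217 -1.689] [-0.5  0.2  0.1] 0.08542597645908641 0.0
23.1 [0.3948 0.1906 0.0662] [-0.39   0.829 -0.267  2.24   1.12   0.218 -1.689] [-1.4  0.7  6.4] 0.054376136969483416 41.73114739358425
23.5167 [0.3943 0.19   0.1097] [-0.271  0.753 -0.455  2.216  0.939  0.382 -1.525] [-0.1 -0.1 -1.3] 0.05445810592190537 42.761346101760864
23.85 [0.3954 0.1908 0.1533] [-0.188  0.682 -0.583  2.183  0.802  0.504 -1.404] [ 0.8  0.  -1.9] 0.05449441404547004 42.88551276549697
```

```bash
S='import json;from bench import r;o=r.get_obs();print(o["clock"],o["tool_pos"].round(4),o["contact_force"].round(1),o["gripper_width"],o["grasp_force"])'
python3 -m jog '[[[0.5,0,0.1],0],[[0.9,-0.2,0],0],[[0.9,-0.25,0],0],[[0.9,-0.25,0],0],[[0.9,-0.25,0],0]]'>/dev/null
python3 -m jog '[[[0.9,-0.25,0],0],[[0.9,-0.25,0],0],[[0.9,-0.25,0],0],[[0.9,-0.25,0],0],[[0.9,-0.25,0],0]]'>/dev/null
python3 -m jog '[[[0.9,-0.25,0],0],[[0.9,-0.2,0],0],[[0.6,0,0],0],[[0,0,0],0],[[0,0,0],0]]'>/dev/null; python3 -c "$S"
```

```text
25.1 [0.6141 0.137  0.1521] [-0.7 -0.2 -1.8] 0.05439306157942133 42.91709426790476
```

```bash
S='import json;from bench import r;o=r.get_obs();print(o["clock"],o["tool_pos"].round(4),o["contact_force"].round(1),o["gripper_width"],o["grasp_force"])'
python3 -m jog '[[[0.07,0.03,-0.4],0],[[0,0,-0.7],0],[[0,0,-0.7],0],[[0,0,-0.4],0],[[0,0,-0.3],0]]'>/dev/null; python3 -c "$S"
python3 -m jog '[[[0,0,-0.2],0],[[0,0,-0.1],0],[[0,0,0],0],[[0,0,0],0]]'>/dev/null; python3 -c "$S"
```

```text
25.5167 [0.6145 0.1375 0.1012] [ 0.7  0.1 -1.7] 0.05420662081807151 42.92019059881568
25.85 [0.6163 0.1383 0.0979] [-0.4  0.2 -1.6] 0.054817075814347443 42.91879691183567
```

```bash
S='import json;from bench import r;o=r.get_obs();print(o["clock"],o["tool_pos"].round(4),o["contact_force"].round(1),o["gripper_width"],o["grasp_force"])'
python3 -m jog '[[[0,0,-0.15],0],[[0,0,-0.1],0],[[0,0,0],0],[[0,0,0],0]]'>/dev/null; python3 -c "$S"
python3 -m jog '[[[0,0,0],0],[[0,0,0],0],[[0,0,0],0],[[0,0,0],0]]' 1 >/dev/null; python3 -c "$S"
python3 -m jog '[[[0,0,0.5],0],[[0,0,0.8],0],[[0,0,1],0],[[0,0,1],0],[[0,0,1],0]]'>/dev/null
python3 -m jog '[[[-1,0,0.3],0],[[-1,0,0],0],[[-1,0,0],0],[[-1,0,0],0],[[-1,0,0],0]]'>/dev/null
python3 -m jog '[[[-1,0,0],0],[[-1,0,0],0],[[0,0,0],0],[[0,0,0],0],[[0,0,0],0]]'>/dev/null; python3 -c "$S"
python3 - <<'E'
from h import *
for n in('scene','top'):
    im,d=shot(n)
    if n=='scene': cv2.imwrite('pics/f.png',cv2.resize(im[100:390,180:500,::-1],None,fx=2,fy=2))
    C=cloud(n,d)
    for k,x,y,h in(('w',.6197,-.1315,.051),('y',.6183,-.0415,.076),('g',.617,.0485,.101),('b',.6155,.1375,.126)):
        m=(d>0)&(np.hypot(C[...,0]-x,C[...,1]-y)<.037)&(abs(C[...,2]-h)<.008); P=C[m]
        print(n,k,P.mean(0).round(4) if len(P) else '',np.percentile(P[:,2],[50,95]).round(4) if len(P) else '',h,len(P))
E
```

```text
26.1833 [0.616  0.138  0.0926] [-0.4  0.3 -1.7] 0.05432468426629781 42.83213948830962
26.5167 [0.6162 0.1382 0.0928] [ 0.5 -0.   0.3] 0.08557514083520962 0.0
27.7667 [0.4771 0.1383 0.1852] [-0.3 -0.   0.3] 0.08586020942525525 0.0
scene w [ 0.6211 -0.1324  0.0494] [0.0495 0.0532] 0.051 405
scene y [ 0.619  -0.041   0.0741] [0.0742 0.0774] 0.076 379
scene g [0.6186 0.0474 0.099 ] [0.0993 0.102 ] 0.101 359
scene b [0.6157 0.1373 0.1242] [0.1243 0.1275] 0.126 343
top w   0.051 0
top y   0.076 0
top g   0.101 0
top b   0.126 0
```

View pics/f.png

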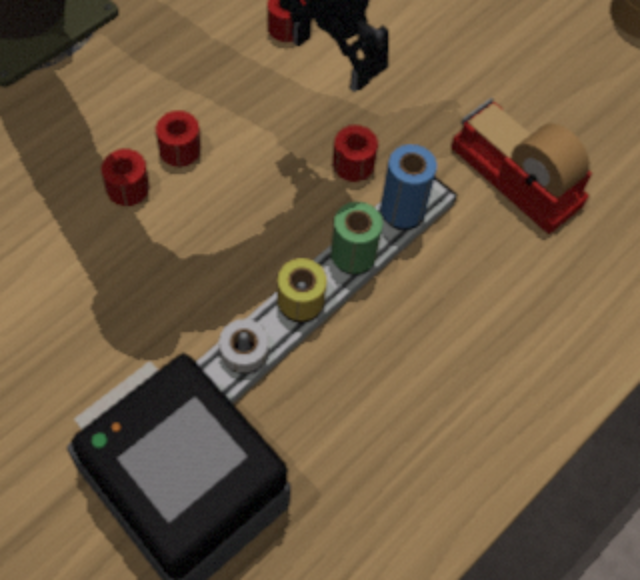

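The final view shows white (243,342), yellow (302,287), green (357,235) and blue (410,185) rising in order away from the printer. Their tops are at the seated heights, and the gripper is clear. Handing in.

```bash
python3 -c "
from bench import r
print(r.hand_in())"
```

```text
the job is handed in; nothing more can be done
None
```

All four rolls are seated and released on the spindles in width order, white nearest the printer, then yellow, green and blue; the job was handed in at about 28 s on the clock and no verdict came back.

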